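Size a headed pin on a hole gauge plate

ROBOT

A 6-joint arm with a two-finger parallel gripper is mounted at the origin on a cart in front of the work surface, level with it; the furniture and walls round the work are solid. World frame = base frame: x ahead of the robot, y to its left, z up, the work surface at z = 0. Lengths are in mm, angles in rad, forces in N, time in s.
With the tool pointing down it reaches from about 350 to 875 mm from the base axis. Payload 4.2 kg.
Tool frame: the origin (TCP) lies midway between the tips of the shut fingers; the grasp point (between the pads) lies 19 mm behind it (arm.tcp_to_grasp is the distance from the TCP to the grasp point, in mm); z points along the fingers, y is the line along which they close (so a half turn about z gives the same grasp; the last joint's range is limited). The gripper opens to 85 mm and grips with 20 to 120 N. Pads are 22 mm wide; open, the fingers measure 114 mm over their backs; the gripper's body (76 mm by 85 mm) begins 54 mm behind the grasp point. The pads swing forward as they close: fully open they stand 13 mm farther back than shut.
Start: joints at [-0.872, 0.385, 0.008, 0, -1.194, -0.259], TCP at [266.111, -565.495, 231.312] pointing down, gripper open.
Joint ranges: [-3.14, 3.14], [-1.21, 2.06], [-1.07, 1.41], [-3.16, 2.05], [-2.99, -0.16], [-3.1, 3.1]. Speed limits (rad/s): [2.79, 2.79, 3.14, 3.14, 3.14, 3.14].

INTERFACE

Orientations are given as a unit quaternion [x, y, z, w].
In Python, from bench import arm gives the robot as it stands.
- The arm moves only by the tool arm_command, never from a script. Its argument "rows" is a list of rows, each a list of 2 entries, a list of its own where there are three numbers: the shift along the tool's x, y, z as a fraction of full scale, then the turn, a rotation vector about the tool's x, y, z as a fraction of full scale. In form: [[[x, y, z], [wx, wy, wz]], ...]. A call has 1 to 5 rows; each row is the pose to reach, as a shift and turn from the pose commanded when the call began, along the tool's axes at that moment, turning the shorter way round; what a row does not reach only later rows make up. Full scale, the value 1, is 0.25 m for a shift and 180 degrees for a turn. A row lasts 1/10 s, in which the tool goes at most 50 mm and 8.59 degrees, less where a joint would pass 70% of its speed; a pose out of reach is approached as far as the arm can. A call with a number of a shift or a turn outside -1 to 1 is refused whole. A call with a gripper value outside its range is refused whole. "grip" is the opening, from 0 (shut) to 1 (fully open), set as the call begins (left out, the last holds). The fingers move at their own pace and stop on an object; the grip force is fixed at half the most. Time passes only in rows, so rows that repeat a pose let the fingers close. It gives the time, the measured TCP pose, the force, the opening and the grip force at its end, in the units of the state.
- arm.read_state(): the state, without advancing time (a new reading comes with each control period).
- arm.get_image(name): name is "scene" or "top" or "wrist"; returns (picture, depth): 480x640x3 uint8, blue, green, red; 480x640 float32, mm along the optical axis (not along the pixel's ray), 0 where there is no reading.
- arm.camera_info(name): a dict with "fx", "fy", "cx", "cy" (pixels), "extrinsics" (4x4, takes a point from camera to world coordinates). Camera axes: x right, y down, z forward; pixel columns grow to the right and rows downward; lengths in mm; the calibration is good to about 2 mm. A picture is of the moment at which its call begins: read the wrist's pose just before it. camera_info takes no time and is no camera call; for the wrist camera it gives the pose at the moment of the call.
- arm.job_done(): hands the job in; it is judged then, once.
Trained networks look in the newest picture that a camera, given by its name, has taken for a name from the list of things; names that differ only in an ending like _2 or _b are one class to them, and where a whole thing is asked for, a point or a joint stands for the part that bears it (a point fixed in the world has none). Each returns a list of dicts, best first, with "score" (0 to 1); they miss things now and then, are a little off and sometimes report something else, mostly with a low value. They report only what shows in the picture. A call takes as long as a camera call.
- arm.spot_in(camera, query): "position" ([column, row] in pixels, amid what is visible of it).
The state is a dict: "clock": time; "joints": joint angles; "joint_vel": joint speeds; "joint_efforts": joint torques, N m; "position": TCP position; "ee_rot": TCP orientation; "contact_force": force on the tool from outside, world axes, zero at the start; "wrist_torque": the same for the moment, N m; "gripper_width": finger opening in mm; "grasp_force": force on a finger pad.
Only numpy, scipy, OpenCV 4.12 (cv2) and the standard library are available. Lean on these libraries where they do the work, as an engineer would, in place of code of your own. Each camera call takes 0.05 s, during which the arm holds its last target. There are 200 camera calls.

TASK

Take the steel pin that stands alone in the single-well wooden block and find the narrowest hole of the gauge plate that it passes through: try it upright and gently, hole by hole, so that the next narrower hole has been felt to refuse it, then leave it standing in its hole, let go, fully home with its collar flat on the plate. Never press the pin on the gauge with more than 30 N, and leave the other two pins, the mug, the spanner and the tape measure where they are.

Things in the scene. Friction and masses are not known exactly. Their poses are not given: they have to be found in the camera images.
- pin_a: one of three look-alike steel pins, upright: dark round grip head 24 mm across (z 5 to 37 mm) over a collar 36 mm across, 5 mm thick, over a straight shank (z 0 to -42 mm, 1.5 mm end chamfer). Origin on the axis at the collar's underside, z up. Shank 15, 18 or 21 mm across, each pin another; which is not told. 0.08 to 0.17 kg. Starts in the single block or the pair block, shank hidden, collar on the block
- pin_b: one of three look-alike steel pins, upright: dark round grip head 24 mm across (z 5 to 37 mm) over a collar 36 mm across, 5 mm thick, over a straight shank (z 0 to -42 mm, 1.5 mm end chamfer). Origin on the axis at the collar's underside, z up. Shank 15, 18 or 21 mm across, each pin another; which is not told. 0.08 to 0.17 kg. Starts in the single block or the pair block, shank hidden, collar on the block
- pin_c: one of three look-alike steel pins, upright: dark round grip head 24 mm across (z 5 to 37 mm) over a collar 36 mm across, 5 mm thick, over a straight shank (z 0 to -42 mm, 1.5 mm end chamfer). Origin on the axis at the collar's underside, z up. Shank 15, 18 or 21 mm across, each pin another; which is not told. 0.08 to 0.17 kg. Starts in the single block or the pair block, shank hidden, collar on the block
- gauge: hole gauge: level steel plate 56 x 170 x 10 mm on two end legs, fixed to the bench, open below; plate top 60 mm above the bench. Four through holes in a row along its y axis, 36 mm apart, widening from -y to +y (hole1 to hole4). Origin at bench height under the plate's centre; z up. Feet reach 113 mm from it along y. Rigid: a pin pressed on it stops hard
- hole1 (a point): centre of the mouth of gauge hole 1, at the plate's top face (60 mm above the bench); through hole of 13 mm diameter, 1 mm chamfer, in the 10 mm plate; z up
- hole2 (a point): centre of the mouth of gauge hole 2, at the plate's top face (60 mm above the bench); through hole of 16 mm diameter, 1 mm chamfer, in the 10 mm plate; z up
- hole3 (a point): centre of the mouth of gauge hole 3, at the plate's top face (60 mm above the bench); through hole of 19 mm diameter, 1 mm chamfer, in the 10 mm plate; z up
- hole4 (a point): centre of the mouth of gauge hole 4, at the plate's top face (60 mm above the bench); through hole of 22 mm diameter, 1 mm chamfer, in the 10 mm plate; z up
- single_block: wooden block 60 x 60 x 50 mm, fixed, with one 26 mm well through its middle, in which the pin to be sized stands. Origin under its centre at bench height, z up. It may stand left or right of the gauge
- pair_block: wooden block 116 x 60 x 50 mm (x, y, z), fixed, with two 26 mm wells at x = -29 and +29 mm, in which the other two pins stand. Origin under its centre at bench height, z up. It stands on the other side of the gauge from the single block
- mug: white mug standing upright, 78 x 110 x 97 mm, origin under its middle, z up; bystander
- spanner: flat steel spanner lying on the bench, 26 x 159 x 8 mm, long along its y; origin at the middle of its underside; bystander
- tape_measure: yellow-brown tape measure, 62 x 81 x 33 mm, origin at the middle of its underside; bystander

How it is judged:
By the outcome, as a careful person would: the job done as asked, in the order asked, and still so for the second after the job is handed in, with the robot touching nothing.
It also fails if it takes over 72 s, if anything falls off the work surface, if the arm or the gripper's body presses on something with over 40 N, if the wrist force passes 120 N, or if a joint passes its speed limit or range.

## Working session

There is one attempt and no reset: what is moved stays moved. The work goes in short steps, Python scripts to look and compute and a tool call to move; the robot and the scene stay as the last step left them, time stands still between calls to the robot, and variables do not carry over. Pictures are saved under pics/ and viewed, at most 10 in all, crops included, and the job is handed in when it is done.

Besides the shell and the picture viewer there is one more tool, called after "Call:" as name(argument=value, ...), one argument or row to a line, values as JSON. arm_command: Moves the arm, as the interface text tells. Shift numbers are shares of 0.25 m and turn numbers shares of 180 degrees, none past 1 either way. Its arguments: {"type":"object","properties":{"rows":{"type":"array","items":{"type":"array"}},"grip":{"type":"number"}},"required":["rows"]}

```bash
mkdir -p pics; ls; cat > h.py <<'E'
import numpy as np, cv2
from bench import arm
from scipy.spatial.transform import Rotation as R
def px2w(cam,pts,z,K=None):
    K=K or arm.camera_info(cam);E=np.array(K["extrinsics"]);out=[]
    for u,v in pts:
        d=E[:3,:3]@np.array([(u-K["cx"])/K["fx"],(v-K["cy"])/K["fy"],1]);o=E[:3,3]
        out.append(o+d*(z-o[2])/d[2])
    return np.array(out)
def cloud(cam,depth):
    K=arm.camera_info(cam);E=np.array(K["extrinsics"]);v,u=np.mgrid[:480,:640]
    P=np.stack([(u-K["cx"])/K["fx"]*depth,(v-K["cy"])/K["fy"]*depth,depth],-1)
    return P@E[:3,:3].T+E[:3,3]
def delta(target,ztool=None):
    s=arm.read_state();r=R.from_quat(s["ee_rot"])
    return r.inv().apply(np.array(target)-np.array(s["position"]))/250
E
python3 - <<'E'
from h import *
np.set_printoptions(precision=1,suppress=True)
s=arm.read_state();print(s["position"],R.from_quat(s["ee_rot"]).as_matrix(),s["clock"])
for c in ["top","scene"]:
    im,d=arm.get_image(c);cv2.imwrite(f"pics/{c}0.png",im);P=cloud(c,d)
    for q in ["gauge","single_block","pair_block","pin_a","mug","spanner","tape_measure"]:
        for r in arm.spot_in(c,q)[:3]:
            u,v=r["position"];print(c,q,round(r["score"],2),np.round(r["position"]),P[int(v),int(u)])
E
```

```text
pics
[ 265.9 -565.   230.2] [[-0.9 -0.4 -0. ]
 [-0.4  0.9  0. ]
 [ 0.   0.  -1. ]] 0.0
top gauge 0.78 [291. 250.] [553.6 -10.9  60.2]
top gauge 0.17 [315. 180.] [759.7 -52.3  15.2]
top single_block 0.82 [201. 256.] [514.6 217.6  57.2]
top pair_block 0.89 [378. 256.] [ 563.3 -237.9   49.8]
top pin_a 0.71 [387. 246.] [ 581.7 -252.6   86.3]
top pin_a 0.64 [195. 247.] [533.1 227.6  79.1]
top pin_a 0.44 [386. 269.] [ 523.8 -257.2   85.2]
top mug 0.96 [318. 182.] [756.9 -58.    8. ]
top spanner 0.67 [322. 295.] [ 451.8 -104.    10.5]
top tape_measure 0.84 [460. 234.] [ 643.5 -446.6   37.2]
scene gauge 0.79 [267. 245.] [541.2 -34.8  56.1]
scene single_block 0.97 [180. 228.] [509.4 209.3  34.3]
scene pair_block 0.69 [362. 298.] [ 506.9 -296.5   49.1]
scene pair_block 0.45 [266. 247.] [534.7 -35.   56.7]
scene pin_a 0.72 [364. 262.] [ 576.4 -255.4   75.8]
scene pin_a 0.67 [176. 210.] [520.3 224.7  72. ]
scene mug 0.62 [334. 217.] [711.1 -86.3  67.7]
scene spanner 0.6 [272. 300.] [ 447.3 -126.1    7.7]
```

```bash
python3 - <<'E'
from h import *
im=cv2.imread("pics/top0.png")[160:320,150:410];cv2.imwrite("pics/t1.png",cv2.resize(im,None,fx=3,fy=3,interpolation=cv2.INTER_CUBIC))
im,d=arm.get_image("top");P=cloud("top",d);z=P[...,2]
for n,(a,b,c,e),lo,hi in [("plate",(200,300,250,340),56,64),("sblock",(225,290,170,230),46,53),("shead",(225,290,170,230),70,95)]:
    m=np.zeros(z.shape,bool);m[a:b,c:e]=True;m&=(z>lo)&(z<hi)
    p=P[m];print(n,len(p),p.mean(0).round(1),p.min(0).round(1),p.max(0).round(1),cv2.minAreaRect(p[:,:2].astype(np.float32)))
E
```

```text
plate 1034 [556.6  -8.2  61.1] [513.9 -94.1  56.1] [599.8  80.8  64. ] ((556.8345336914062, -5.984413146972656), (57.45943832397461, 169.98326110839844), 12.381156921386719)
sblock 265 [524.6 235.   50.7] [497.4 207.1  46.2] [557.3 267.9  53. ] ((527.3367919921875, 237.5042266845703), (59.75695037841797, 60.921409606933594), 0.11855685710906982)
shead 84 [526.8 235.8  86.9] [515.4 225.8  70.1] [538.  248.1  94.1] ((527.58203125, 236.80093383789062), (22.360158920288086, 21.711698532104492), 25.9256591796875)
```

View pics/t1.png

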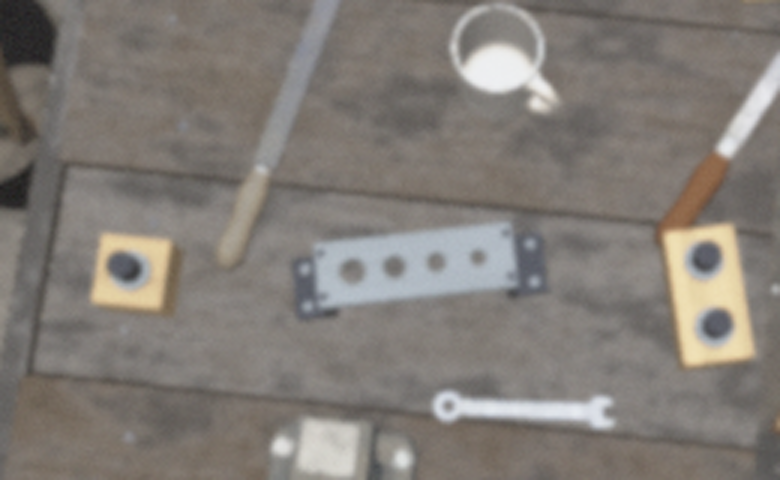

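```bash
cat >> h.py <<'E'
def rows(target,yaw=12.4):
    s=arm.read_state();r=R.from_quat(s["ee_rot"]);a=np.deg2rad(yaw);c,n=np.cos(a),np.sin(a)
    T=np.array([[-c,-n,0],[-n,c,0],[0,0,-1.]])
    print("shift",(r.inv().apply(np.array(target)-s["position"])/250).round(4),"turn",((r.inv()*R.from_matrix(T)).as_rotvec()/np.pi).round(4))
E
python3 - <<'E'
from h import *
rows([556,-6,230])
rows([411,-285,230])
E
```

```text
shift [-2.002   1.5313  0.0052] turn [0.     0.     0.0711]
shift [-1.0021  0.7685  0.0052] turn [0.     0.     0.0711]
```

Call:
arm_command(
  rows=[
    [[-0.4,0.3,0],[0,0,0.04]],
    [[-1,0.76,0],[0,0,0.071]],
    [[-1,0.76,0],[0,0,0.071]],
    [[-1,0.76,0],[0,0,0.071]],
    [[-1,0.76,0],[0,0,0.071]],
  ],
  grip=1,
)

```text
clock: 1.35
position: [382.4, -342.2, 231.6]
ee_rot: [-0.108, 0.994, -0.0, 0.0]
contact_force: [1.5, -0.1, 0.3]
gripper_width: 85.6
grasp_force: 0.0
```

```bash
python3 - <<'E'
from h import *
print(arm.read_state()["position"],arm.read_state()["clock"])
rows([556,-6,230])
E
```

```text
[ 382.4451796  -342.2362304   231.61990315] 1.35
shift [-0.9669  1.1645  0.0063] turn [-0.0002  0.0002  0.    ]
```

Call:
arm_command(
  rows=[
    [[-0.97,1,0],[0,0,0]],
    [[-0.97,1,0],[0,0,0]],
    [[-0.97,1,0],[0,0,0]],
    [[-0.97,1,0],[0,0,0]],
    [[-0.97,1,0],[0,0,0]],
  ],
)

```text
clock: 1.85
position: [514.1, -129.2, 231.8]
ee_rot: [-0.108, 0.994, -0.0, 0.0]
contact_force: [1.1, -0.7, 0.2]
gripper_width: 85.5
grasp_force: 0.0
```

```bash
python3 - <<'E'
from h import *
rows([556,-6,230])
E
```

```text
shift [-0.27    0.4453  0.0072] turn [-0.0001  0.0003  0.0002]
```

Call:
arm_command(
  rows=[
    [[-0.27,0.445,0],[0,0,0]],
    [[-0.27,0.445,0],[0,0,0]],
    [[-0.27,0.445,0],[0,0,0]],
    [[-0.27,0.445,0],[0,0,0]],
    [[-0.27,0.445,0],[0,0,0]],
  ],
)

```text
clock: 2.35
position: [555.2, -7.5, 231.1]
ee_rot: [-0.109, 0.994, -0.0, -0.0]
contact_force: [-0.3, -0.0, 0.2]
gripper_width: 85.3
grasp_force: 0.0
```

```bash
python3 - <<'E'
from h import *
np.set_printoptions(precision=1,suppress=True)
s=arm.read_state();K=arm.camera_info("wrist");im,d=arm.get_image("wrist");cv2.imwrite("pics/w1.png",im);np.save("w1.npy",d)
print(s["position"],K["extrinsics"],K["fx"],K["cx"],K["cy"]);P=cloud("wrist",d);print(P[100::80,100::100,:])
E
```

```text
[555.2  -7.5 231.1] [[ -0.2   0.9   0.3 480.2]
 [  1.    0.2   0.1 -24. ]
 [  0.    0.3  -1.  375.1]
 [  0.    0.    0.    1. ]] 360.3706039277074 316.2248983587417 240.41028093417253
[[[ 499.6 -235.3    0.1]
  [ 478.7 -139.8    2.1]
  [ 457.8  -45.4    1.2]
  [ 436.8   49.4    0.4]
  [ 416.2  143.2    2.9]
  [ 395.   238.6    1.2]]

 [[ 574.7 -224.7   13.4]
  [ 555.6 -130.6    1.4]
  [ 533.5  -29.8    0.4]
  [ 509.    64.5   26.8]
  [ 488.8  172.3    0.6]
  [ 466.6  272.8    1.4]]

 [[ 667.2 -227.9    1. ]
  [ 643.4 -119.9    1.1]
  [ 619.3  -12.     2. ]
  [ 595.2   95.4    2.9]
  [ 571.9  203.9    1.4]
  [ 532.3  233.7   88.3]]

 [[ 769.6 -223.4    1.6]
  [ 561.6  -50.3  259.8]
  [ 718.7    8.5    1.4]
  [ 689.1  121.8    8.4]
  [ 667.6  240.8    1.3]
  [ 946.4 1074.3 -701.2]]

 [[ 564.1  -64.6  298.4]
  [ 543.2  -36.   313.3]
  [ 834.8   32.5    0.7]
  [ 807.2  158.4    0.6]
  [ 530.    27.   312.6]
  [ 528.    52.2  309. ]]]
```

View pics/w1.png

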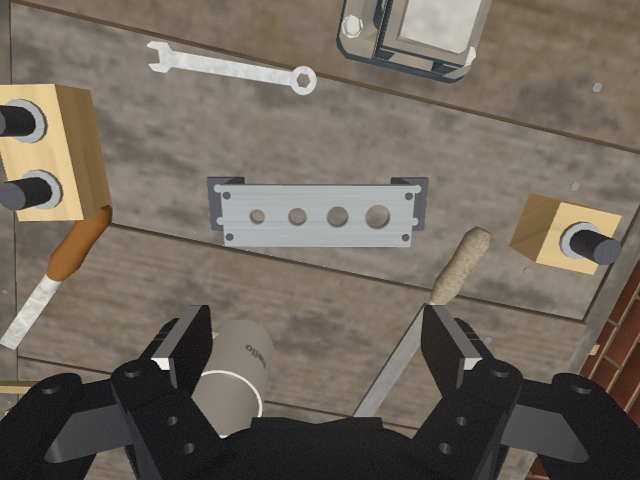

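```bash
python3 - <<'E'
from h import *
im=cv2.imread("pics/w1.png");cv2.imwrite("pics/w1c.png",cv2.resize(im[180:255,210:430],None,fx=3.6,fy=3.6,interpolation=cv2.INTER_CUBIC))
g=cv2.cvtColor(im,cv2.COLOR_BGR2GRAY);K=arm.camera_info("wrist")
pts=[]
for u in (258,298,337,377):
    c=g[202:231,u-15:u+16].astype(float);bg=np.median(c);m=((c<bg-18)).astype(np.uint8)
    n,l,st,ce=cv2.connectedComponentsWithStats(m);i=1+st[1:,4].argmax()
    x,y,w,h,a=st[i];pts.append((u-15+x+w/2-.5,202+y+h/2-.5));print(st[i],ce[i]+[u-15,202],pts[-1],bg)
p=px2w("wrist",pts,60,K);print(p.round(1),np.diff(p[:,:2],axis=0).round(1));d=p[3]-p[0];print(np.hypot(*d[:2]),np.degrees(np.arctan2(-d[0],d[1])))
E
```

```text
[  6   7  16  16 193] [256.67357513 216.59585492] (np.float64(256.5), np.float64(216.5)) 173.0
[  5   6  19  19 281] [296.95373665 216.77580071] (np.float64(297.0), np.float64(217.0)) 172.0
[  5   4  22  22 377] [337.07692308 216.82228117] (np.float64(337.5), np.float64(216.5)) 170.0
[  5  11  23  16 218] [377.52752294 221.39908257] (np.float64(378.0), np.float64(220.5)) 140.0
[[565.3 -60.5  60. ]
 [557.9 -24.9  60. ]
 [549.6  10.5  60. ]
 [545.4  46.9  60. ]] [[-7.4 35.6]
 [-8.3 35.4]
 [-4.3 36.5]]
109.29336596998034 10.49883535079595
```

View pics/w1c.png

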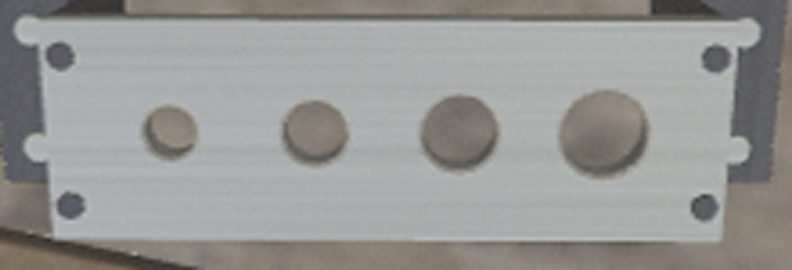

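```bash
python3 - <<'E'
from h import *
rows([531,219,226],12.5)
E
```

```text
shift [-0.1019  0.9084  0.0209] turn [-0.     -0.0001 -0.0004]
```

Call:
arm_command(
  rows=[
    [[-0.1,0.91,0.02],[0,0,0]],
    [[-0.1,0.91,0.02],[0,0,0]],
    [[-0.1,0.91,0.02],[0,0,0]],
    [[-0.1,0.91,0.02],[0,0,0]],
    [[-0.1,0.91,0.02],[0,0,0]],
  ],
)

```text
clock: 2.9
position: [530.4, 220.9, 226.5]
ee_rot: [-0.108, 0.994, 0.0, 0.0]
contact_force: [0.5, -1.3, 0.9]
gripper_width: 85.4
grasp_force: 0.0
```

Call:
arm_command(
  rows=[
    [[0,0,0],[0,0,0]],
    [[0,0,0],[0,0,0]],
  ],
)

```text
clock: 3.1
position: [530.7, 218.6, 226.3]
ee_rot: [-0.108, 0.994, -0.0, -0.0]
contact_force: [0.9, 0.3, -0.9]
gripper_width: 85.0
grasp_force: 0.0
```

```bash
python3 - <<'E'
from h import *
s=arm.read_state();K=arm.camera_info("wrist");im,d=arm.get_image("wrist");cv2.imwrite("pics/w2.png",im);np.save("w2.npy",d)
import pickle;pickle.dump((s,K),open("w2.pkl","wb"))
print(s["position"],s["clock"])
cv2.imwrite("pics/w2c.png",cv2.resize(im[160:290,260:420],None,fx=4.6,fy=4.6,interpolation=cv2.INTER_CUBIC))
E
```

```text
[530.67075408 218.5716484  226.27131583] 3.1
```

View pics/w2c.png

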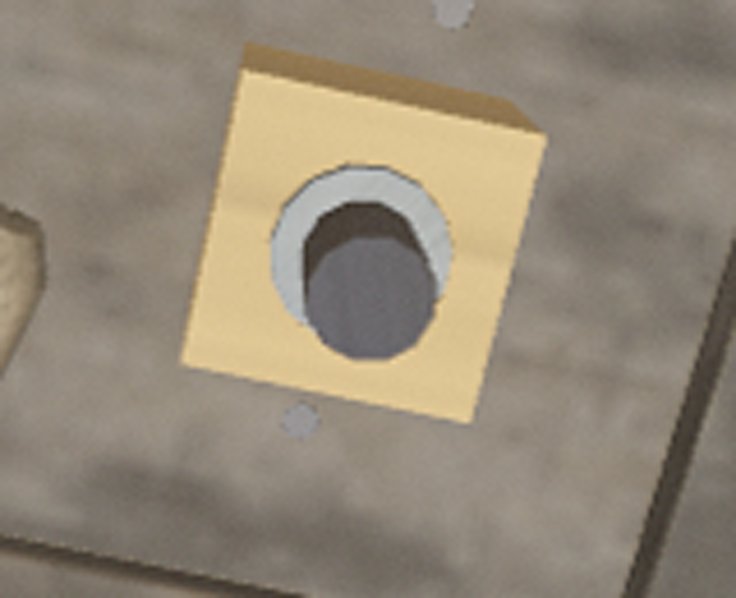

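```bash
python3 - <<'E'
from h import *
import pickle;s,K=pickle.load(open("w2.pkl","rb"));im=cv2.imread("pics/w2.png").astype(int)
# collar: non-yellow inside block; rim rays from rough centre
sat=im[...,2]-im[...,0]
m=(sat<25).astype(np.uint8);sub=np.zeros_like(m);sub[190:245,312:365]=m[190:245,312:365]
n,l,st,ce=cv2.connectedComponentsWithStats(sub);i=1+st[1:,4].argmax();print(st[i])
c=max(cv2.findContours((l==i).astype(np.uint8),cv2.RETR_EXTERNAL,cv2.CHAIN_APPROX_NONE)[0],key=len)[:,0].astype(float)
w=px2w("wrist",c,55,K)[:,:2]
from scipy.optimize import least_squares
def fit(w,r):
    return least_squares(lambda p:np.hypot(*(w-p).T)-r,w.mean(0),loss="soft_l1",f_scale=.3)
up=c[:,1]<218
f=fit(w[up],18-.3);print("collar",f.x,np.abs(f.fun).mean())
wt=px2w("wrist",c,87,K)[:,:2];lo=c[:,1]>226
f=fit(wt[lo],12-.3);print("headtop",f.x,np.abs(f.fun).mean())
# holes with same circle fit at z=60
E
```

```text
[ 319  196   39   42 1267]
collar [524.51260106 237.39284175] 0.31320233284022436
headtop [523.43554822 236.79157936] 0.349239428661402
```

```bash
python3 - <<'E'
from h import *
rows([525.3,237.2,56.5],12.5)
E
```

```text
shift [0.0049 0.0797 0.6794] turn [-0.0001 -0.0001 -0.0009]
```

Call:
arm_command(
  rows=[
    [[0.005,0.08,0.15],[0,0,0]],
    [[0.005,0.08,0.35],[0,0,0]],
    [[0.005,0.08,0.5],[0,0,0]],
    [[0.005,0.08,0.62],[0,0,0]],
    [[0.005,0.08,0.679],[0,0,0]],
  ],
)

```text
clock: 3.65
position: [524.1, 235.4, 53.7]
ee_rot: [-0.106, 0.994, -0.001, -0.002]
contact_force: [0.8, -0.0, 0.1]
gripper_width: 85.2
grasp_force: 0.0
```

Call:
arm_command(
  rows=[
    [[0,0,0],[0,0,0]],
    [[0,0,0],[0,0,0]],
    [[0,0,0],[0,0,0]],
    [[0,0,0],[0,0,0]],
    [[0,0,0],[0,0,0]],
  ],
  grip=0,
)

```text
clock: 4.15
position: [526.1, 239.1, 58.2]
ee_rot: [-0.108, 0.994, 0.001, 0.001]
contact_force: [0.1, -1.7, 3.3]
gripper_width: 22.4
grasp_force: 58.5
```

Call:
arm_command(
  rows=[
    [[0,0,0],[0,0,0]],
    [[0,0,0],[0,0,0]],
    [[0,0,0],[0,0,0]],
    [[0,0,0],[0,0,0]],
  ],
)

```text
clock: 4.55
position: [526.1, 239.1, 58.2]
ee_rot: [-0.108, 0.994, 0.0, 0.001]
contact_force: [0.3, -0.9, 5.8]
gripper_width: 22.1
grasp_force: 58.6
```

Call:
arm_command(
  rows=[
    [[0,0,-0.05],[0,0,0]],
    [[0,0,-0.15],[0,0,0]],
    [[0,0,-0.3],[0,0,0]],
    [[0,0,-0.3],[0,0,0]],
    [[0,0,-0.3],[0,0,0]],
  ],
)

```text
clock: 5.05
position: [525.2, 239.2, 132.8]
ee_rot: [-0.108, 0.994, 0.001, 0.001]
contact_force: [-0.3, -0.2, -1.4]
gripper_width: 22.5
grasp_force: 58.7
```

```bash
python3 - <<'E'
from h import *
import pickle
s=arm.read_state();K=arm.camera_info("wrist");im,d=arm.get_image("wrist");cv2.imwrite("pics/w3.png",im)
pickle.dump((s,K,im,d),open("w3.pkl","wb"))
print(s["position"],s["clock"],s["contact_force"],s["gripper_width"])
p=np.array([542.3,45.5])+np.array([1.,0]);rows([*p,132],12.5)
E
```

```text
[525.24761503 239.16383075 132.8283631 ] 5.05 [-0.31930412 -0.18802968 -1.38349357] 22.520708733349093
shift [ 0.0927 -0.7706 -0.0023] turn [ 0.0002 -0.0002 -0.0006]
```

View pics/w3.png

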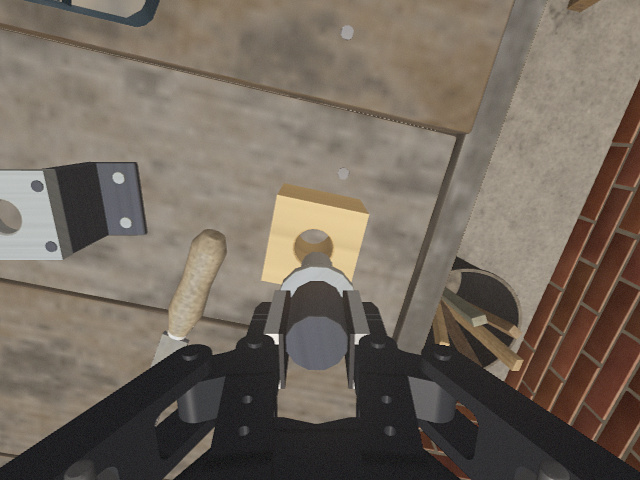

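```bash
python3 - <<'E'
from h import *
im=cv2.imread("pics/w3.png");cv2.imwrite("pics/w3c.png",cv2.resize(im[220:320,260:370],None,fx=6,fy=6,interpolation=cv2.INTER_CUBIC))
E
```

```text
(no output)
```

View pics/w3c.png

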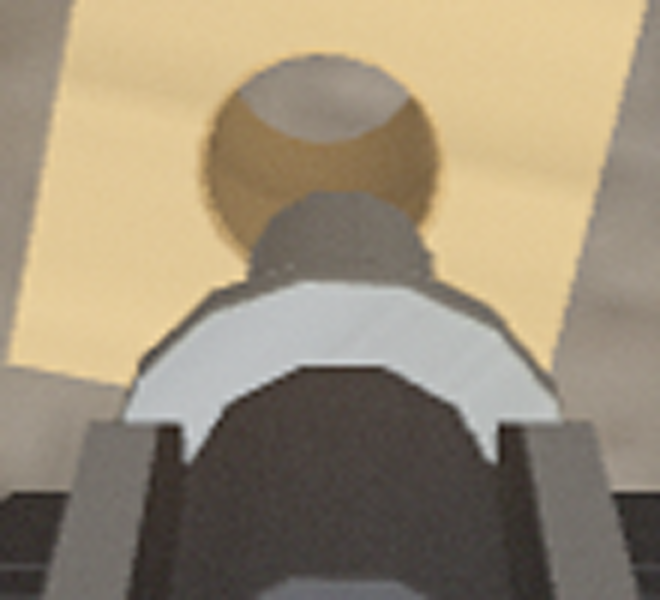

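```bash
python3 - <<'E'
from h import *
import pickle;s,K,im,d=pickle.load(open("w3.pkl","rb"))
a=np.deg2rad(12.5);X=np.array([-np.cos(a),-np.sin(a)]);Y=np.array([-np.sin(a),np.cos(a)]);t=np.array(s["position"])[:2]
def o(c,z):
    c=np.array(c,float)/6+[260,220]-.42
    w=px2w("wrist",c,z,K)[:,:2]-t;return np.c_[w@X,w@Y]
from scipy.optimize import least_squares
zt=s["position"][2]-3.2
c=o([(126,418),(210,305),(305,281),(395,286),(490,335),(560,415)],zt)
f=least_squares(lambda p:np.hypot(*(c-p).T)-17.9,[0,0]);print("collar in tool xy",f.x,f.fun)
print("tip near edge",o([(338,190)],zt-5-42), "shank sides",o([(247,265),(432,265)],zt-5-38))
s2=pickle.load(open("w2.pkl","rb"))[0];print("pin before, wrist est. rel. grasp TCP",(np.array([524.5,237.4])-[526.1,239.1])@np.c_[X,Y])
E
```

```text
collar in tool xy [1.3348197  0.18267298] [-0.62740287  0.60485112  0.06705273 -0.02816425 -0.4023546   0.0040985 ]
tip near edge [[9.83325181 0.19727896]] shank sides [[ 3.78189547 -8.37088329]
 [ 3.74341818  9.0178281 ]]
pin before, wrist est. rel. grasp TCP [ 1.93002096 -1.31339983]
```

```bash
python3 - <<'E'
from h import *
rows([543.8,45.5,120],12.5)
E
```

```text
shift [ 0.0907 -0.771   0.0457] turn [ 0.0002 -0.0002 -0.0006]
```

Call:
arm_command(
  rows=[
    [[0.091,-0.2,0],[0,0,0]],
    [[0.091,-0.4,0],[0,0,0]],
    [[0.091,-0.6,0.02],[0,0,0]],
    [[0.091,-0.771,0.046],[0,0,0]],
    [[0.091,-0.771,0.046],[0,0,0]],
  ],
)

```text
clock: 5.6
position: [542.8, 40.5, 117.5]
ee_rot: [-0.105, 0.995, -0.001, -0.003]
contact_force: [-0.1, 0.6, -1.3]
gripper_width: 22.2
grasp_force: 59.1
```

Call:
arm_command(
  rows=[
    [[0,0,0],[0,0,0]],
    [[0,0,0],[0,0,0]],
    [[0,0,0],[0,0,0]],
  ],
)

```text
clock: 5.9
position: [544.3, 46.7, 119.8]
ee_rot: [-0.109, 0.994, -0.0, -0.0]
contact_force: [0.3, 0.4, -1.2]
gripper_width: 22.3
grasp_force: 59.1
```

```bash
python3 - <<'E'
from h import *
s=arm.read_state();im,d=arm.get_image("wrist");print(s["position"],s["contact_force"],s["wrist_torque"])
cv2.imwrite("pics/w4c.png",cv2.resize(im[180:330,190:390],None,fx=4,fy=4,interpolation=cv2.INTER_CUBIC))
rows([543.8,45.5,111],12.5)
E
```

```text
[544.27898426  46.69952224 119.84459287] [ 0.30601936  0.42233131 -1.16108727] [ 0.02994391  0.04829125 -0.02399347]
shift [ 0.0032 -0.0046  0.036 ] turn [ 0.     -0.      0.0002]
```

View pics/w4c.png

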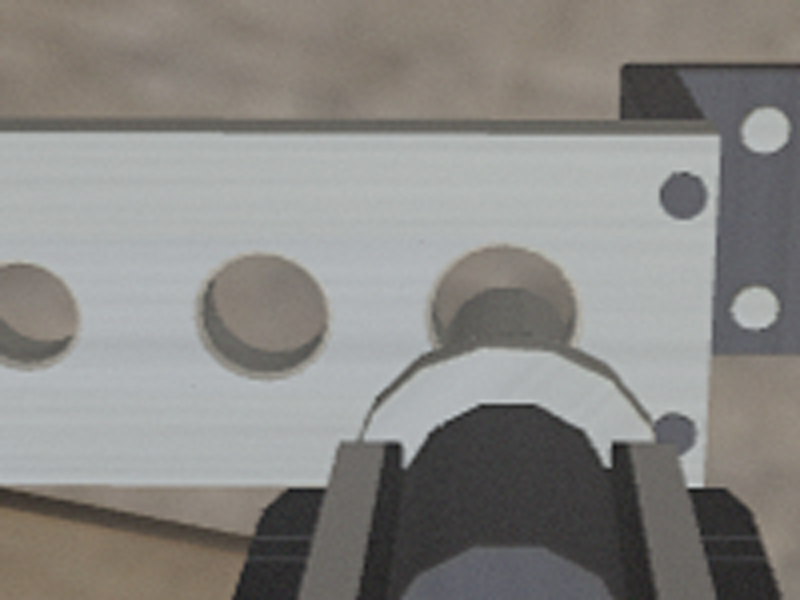

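```bash
cat > m.py <<'E'
from h import *
a=np.deg2rad(12.5);X=np.array([-np.cos(a),-np.sin(a)]);Y=np.array([-np.sin(a),np.cos(a)])
def tl(c,z,f,o0):
    t=np.array(arm.read_state()["position"])[:2];c=np.array(c,float)/f+o0-.5+.5/f
    w=px2w("wrist",c,z)[:,:2]-t;return np.c_[w@X,w@Y].round(2)
E
python3 - <<'E'
from m import *
o=[190,180]
print("h3 L R T B",tl([(196,316),(329,316),(262,253),(262,380)],60,4,o))
print("h4 L R T",tl([(428,316),(580,316),(504,243)],60,4,o))
zt=arm.read_state()["position"][2]
print("tip near",tl([(508,288)],zt-50.2,4,o),"collar top arc",tl([(505,347)],zt-3.2,4,o))
E
```

```text
h3 L R T B [[  1.83 -46.42]
 [  1.84 -26.4 ]
 [ 11.79 -35.99]
 [ -8.56 -37.  ]]
h4 L R T [[  1.85 -11.5 ]
 [  1.86  11.38]
 [ 13.36  -0.07]]
tip near [[9.7  0.51]] collar top arc [[19.14  0.08]]
```

Call:
arm_command(
  rows=[
    [[-0.001,-0.001,0.012],[0,0,0]],
    [[-0.001,-0.001,0.024],[0,0,0]],
    [[-0.001,-0.001,0.036],[0,0,0]],
    [[-0.001,-0.001,0.04],[0,0,0]],
    [[-0.001,-0.001,0.044],[0,0,0]],
  ],
)

```text
clock: 6.45
position: [544.7, 45.4, 108.9]
ee_rot: [-0.108, 0.994, -0.0, -0.0]
contact_force: [1.1, -0.7, -1.0]
gripper_width: 22.2
grasp_force: 59.1
```

Call:
arm_command(
  rows=[
    [[0,0,0.002],[0,0,0]],
    [[0,0,0.004],[0,0,0]],
    [[0,0,0.006],[0,0,0]],
  ],
)

```text
clock: 6.75
position: [544.8, 45.4, 107.6]
ee_rot: [-0.108, 0.994, 0.0, 0.0]
contact_force: [1.0, 0.3, -1.8]
gripper_width: 22.1
grasp_force: 59.1
```

No force; continue in.

Call:
arm_command(
  rows=[
    [[0,0,0.008],[0,0,0]],
    [[0,0,0.016],[0,0,0]],
    [[0,0,0.024],[0,0,0]],
    [[0,0,0.032],[0,0,0]],
    [[0,0,0.032],[0,0,0]],
  ],
)

```text
clock: 7.25
position: [544.5, 45.4, 99.1]
ee_rot: [-0.108, 0.994, -0.0, -0.0]
contact_force: [0.3, -0.2, -0.7]
gripper_width: 22.4
grasp_force: 59.1
```

Call:
arm_command(
  rows=[
    [[0,0,0.01],[0,0,0]],
    [[0,0,0.02],[0,0,0]],
    [[0,0,0.03],[0,0,0]],
    [[0,0,0.03],[0,0,0]],
  ],
)

```text
clock: 7.65
position: [544.4, 45.3, 91.6]
ee_rot: [-0.108, 0.994, -0.0, -0.001]
contact_force: [-0.7, 0.6, -1.2]
gripper_width: 22.3
grasp_force: 59.1
```

Call:
arm_command(
  rows=[
    [[0,0,-0.05],[0,0,0]],
    [[0,0,-0.1],[0,0,0]],
    [[0,0,-0.1],[0,0,0]],
  ],
)

```text
clock: 7.95
position: [546.7, 46.0, 120.1]
ee_rot: [-0.108, 0.994, 0.0, 0.003]
contact_force: [0.2, -0.5, -0.9]
gripper_width: 22.2
grasp_force: 59.1
```

Call:
arm_command(
  rows=[
    [[0,-0.05,0],[0,0,0]],
    [[0,-0.1,0],[0,0,0]],
    [[0,-0.145,0],[0,0,0]],
    [[0,-0.145,0],[0,0,0]],
    [[0,-0.145,0],[0,0,0]],
  ],
)

```text
clock: 8.45
position: [552.5, 9.3, 116.7]
ee_rot: [-0.107, 0.994, -0.0, -0.0]
contact_force: [-0.5, -0.1, -0.6]
gripper_width: 22.3
grasp_force: 59.1
```

```bash
python3 - <<'E'
from h import *
s=arm.read_state();im,d=arm.get_image("wrist");print(s["position"],s["contact_force"])
cv2.imwrite("pics/w5c.png",cv2.resize(im[180:330,190:390],None,fx=4,fy=4,interpolation=cv2.INTER_CUBIC))
E
```

```text
[552.46750917   9.31856381 116.69146256] [-0.53688122 -0.11517166 -0.61255133]
```

View pics/w5c.png

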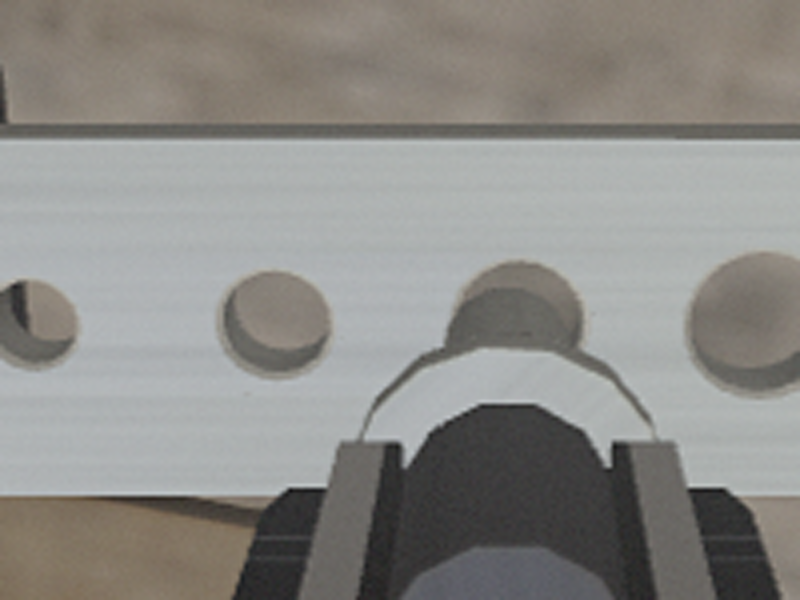

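```bash
python3 - <<'E'
from m import *
o=[190,180]
print("h2 L R T B",tl([(217,325),(331,325),(274,269),(274,380)],60,4,o))
print("h3 L R T",tl([(452,325),(584,325),(518,261)],60,4,o), "h4 L",tl([(685,325)],60,4,o))
zt=arm.read_state()["position"][2]
print("tip near",tl([(508,288)],zt-50.2,4,o))
E
```

```text
h2 L R T B [[  1.71 -42.67]
 [  1.67 -25.75]
 [ 10.45 -33.78]
 [ -7.12 -34.65]]
h3 L R T [[ 1.64 -7.79]
 [ 1.59 11.8 ]
 [11.6   2.  ]] h4 L [[ 1.56 26.8 ]]
tip near [[9.71 0.52]]
```

Call:
arm_command(
  rows=[
    [[-0.003,0.0065,0],[0,0,0]],
    [[-0.003,0.0065,0],[0,0,0]],
    [[-0.003,0.0065,0.008],[0,0,0]],
    [[-0.003,0.0065,0.012],[0,0,0]],
    [[-0.003,0.0065,0.016],[0,0,0]],
  ],
)

```text
clock: 9.0
position: [552.8, 11.9, 112.9]
ee_rot: [-0.108, 0.994, -0.0, -0.0]
contact_force: [-0.0, 0.3, -1.7]
gripper_width: 22.6
grasp_force: 59.1
```

```bash
python3 - <<'E'
from m import *
s=arm.read_state();print(s["position"],s["contact_force"]);w=np.array(s["position"])[:2]-[552.47,9.32];print(w@X,w@Y)
E
```

```text
[552.84172692  11.89226313 112.88145293] [-0.01156254  0.3455342  -1.67528552]
-0.919655150768732 2.430833791175009
```

Call:
arm_command(
  rows=[
    [[0,-0.002,0],[0,0,0]],
    [[0,-0.002,0],[0,0,0]],
    [[0,-0.002,0],[0,0,0]],
  ],
)

```text
clock: 9.3
position: [553.1, 11.2, 113.1]
ee_rot: [-0.108, 0.994, 0.0, 0.0]
contact_force: [-0.1, 0.5, -1.3]
gripper_width: 22.3
grasp_force: 59.1
```

```bash
python3 - <<'E'
from m import *
s=arm.read_state();print(s["position"],s["contact_force"]);w=np.array(s["position"])[:2]-[552.47,9.32];print(w@X,w@Y)
E
```

```text
[553.10216573  11.24934454 113.11897834] [-0.14558938  0.46291327 -1.29246121]
-1.0347674681244323 1.7467856620755766
```

Good, centred as estimated. Descend slowly.

Call:
arm_command(
  rows=[
    [[0,0,0.004],[0,0,0]],
    [[0,0,0.008],[0,0,0]],
    [[0,0,0.012],[0,0,0]],
    [[0,0,0.014],[0,0,0]],
    [[0,0,0.014],[0,0,0]],
  ],
)

```text
clock: 9.8
position: [552.9, 11.2, 109.4]
ee_rot: [-0.108, 0.994, -0.0, -0.0]
contact_force: [0.2, 0.5, -0.7]
gripper_width: 22.1
grasp_force: 59.1
```

Call:
arm_command(
  rows=[
    [[0,0,0.002],[0,0,0]],
    [[0,0,0.004],[0,0,0]],
    [[0,0,0.006],[0,0,0]],
    [[0,0,0.006],[0,0,0]],
  ],
)

```text
clock: 10.2
position: [552.9, 11.2, 108.0]
ee_rot: [-0.108, 0.994, -0.0, -0.0]
contact_force: [-0.5, -0.1, -0.9]
gripper_width: 22.1
grasp_force: 59.1
```

Call:
arm_command(
  rows=[
    [[0,0,0.003],[0,0,0]],
    [[0,0,0.006],[0,0,0]],
    [[0,0,0.006],[0,0,0]],
  ],
)

```text
clock: 10.5
position: [552.9, 11.3, 106.4]
ee_rot: [-0.108, 0.994, -0.0, -0.0]
contact_force: [-0.5, 0.4, -1.5]
gripper_width: 22.5
grasp_force: 59.1
```

Call:
arm_command(
  rows=[
    [[0,0,0.003],[0,0,0]],
    [[0,0,0.006],[0,0,0]],
    [[0,0,0.006],[0,0,0]],
  ],
)

```text
clock: 10.8
position: [552.9, 11.2, 104.9]
ee_rot: [-0.108, 0.994, -0.0, -0.0]
contact_force: [0.0, -0.4, -0.8]
gripper_width: 22.3
grasp_force: 59.1
```

Call:
arm_command(
  rows=[
    [[0,0,0.008],[0,0,0]],
    [[0,0,0.016],[0,0,0]],
    [[0,0,0.024],[0,0,0]],
    [[0,0,0.032],[0,0,0]],
    [[0,0,0.032],[0,0,0]],
  ],
)

```text
clock: 11.3
position: [552.9, 11.3, 96.6]
ee_rot: [-0.108, 0.994, 0.0, -0.0]
contact_force: [-0.6, -0.5, -1.1]
gripper_width: 22.4
grasp_force: 59.1
```

Call:
arm_command(
  rows=[
    [[0,0,0.01],[0,0,0]],
    [[0,0,0.02],[0,0,0]],
    [[0,0,0.02],[0,0,0]],
  ],
)

```text
clock: 11.6
position: [552.9, 11.3, 91.6]
ee_rot: [-0.108, 0.994, 0.0, -0.0]
contact_force: [-0.3, -0.0, -2.0]
gripper_width: 22.6
grasp_force: 59.1
```

Call:
arm_command(
  rows=[
    [[0,0,-0.05],[0,0,0]],
    [[0,0,-0.1],[0,0,0]],
    [[0,0,-0.1],[0,0,0]],
    [[0,0,-0.1],[0,0,0]],
  ],
)

```text
clock: 12.0
position: [553.7, 11.5, 118.2]
ee_rot: [-0.108, 0.994, 0.0, 0.001]
contact_force: [0.0, 0.3, -1.5]
gripper_width: 22.3
grasp_force: 59.1
```

Call:
arm_command(
  rows=[
    [[0,-0.05,0],[0,0,0]],
    [[0,-0.1,0],[0,0,0]],
    [[0,-0.144,0],[0,0,0]],
    [[0,-0.144,0],[0,0,0]],
    [[0,-0.144,0],[0,0,0]],
  ],
)

```text
clock: 12.5
position: [560.7, -24.5, 116.8]
ee_rot: [-0.107, 0.994, 0.0, -0.0]
contact_force: [-0.3, 0.1, -1.4]
gripper_width: 22.8
grasp_force: 59.1
```

Call:
arm_command(
  rows=[
    [[0,0,0],[0,0,0]],
    [[0,0,0],[0,0,0]],
    [[0,0,0],[0,0,0]],
  ],
)

```text
clock: 12.8
position: [560.8, -23.5, 117.1]
ee_rot: [-0.108, 0.994, 0.0, 0.0]
contact_force: [-0.7, 0.3, -1.3]
gripper_width: 22.2
grasp_force: 59.1
```

```bash
python3 - <<'E'
from m import *
s=arm.read_state();print(s["position"],s["contact_force"]);rows([560.7,-23.9,113],12.5)
E
```

```text
[560.78708596 -23.54542784 117.10184742] [-0.66421947  0.3051859  -1.30617365]
shift [ 0.0006 -0.0013  0.0164] turn [ 0.      0.     -0.0003]
```

Call:
arm_command(
  rows=[
    [[0,0,0.008],[0,0,0]],
    [[0,0,0.016],[0,0,0]],
    [[0,0,0.022],[0,0,0]],
    [[0,0,0.024],[0,0,0]],
    [[0,0,0.024],[0,0,0]],
  ],
)

```text
clock: 13.3
position: [560.7, -23.8, 110.9]
ee_rot: [-0.108, 0.994, -0.0, -0.0]
contact_force: [0.1, -0.5, -1.4]
gripper_width: 22.2
grasp_force: 59.1
```

Call:
arm_command(
  rows=[
    [[0,0,0.001],[0,0,0]],
    [[0,0,0.002],[0,0,0]],
    [[0,0,0.003],[0,0,0]],
    [[0,0,0.003],[0,0,0]],
  ],
)

```text
clock: 13.7
position: [560.8, -23.9, 110.3]
ee_rot: [-0.108, 0.994, -0.0, -0.0]
contact_force: [-0.3, 0.0, -1.5]
gripper_width: 22.2
grasp_force: 59.1
```

Call:
arm_command(
  rows=[
    [[0,0,0.001],[0,0,0]],
    [[0,0,0.002],[0,0,0]],
    [[0,0,0.002],[0,0,0]],
  ],
)

```text
clock: 14.0
position: [560.9, -23.9, 110.2]
ee_rot: [-0.108, 0.994, -0.0, 0.0]
contact_force: [-0.5, 0.1, 1.6]
gripper_width: 22.7
grasp_force: 59.2
```

Call:
arm_command(
  rows=[
    [[0,0,0.001],[0,0,0]],
    [[0,0,0.002],[0,0,0]],
    [[0,0,0.002],[0,0,0]],
  ],
)

```text
clock: 14.3
position: [561.1, -23.9, 110.2]
ee_rot: [-0.108, 0.994, -0.0, 0.0]
contact_force: [-1.5, 0.7, 4.3]
gripper_width: 22.0
grasp_force: 59.5
```

Call:
arm_command(
  rows=[
    [[0,0,0.001],[0,0,0]],
    [[0,0,0.002],[0,0,0]],
    [[0,0,0.002],[0,0,0]],
  ],
)

```text
clock: 14.6
position: [561.2, -23.8, 110.1]
ee_rot: [-0.108, 0.994, -0.0, 0.001]
contact_force: [-2.8, 0.8, 7.7]
gripper_width: 22.5
grasp_force: 59.8
```

Call:
arm_command(
  rows=[
    [[0.001,0,-0.004],[0,0,0]],
    [[0.003,0,-0.004],[0,0,0]],
    [[0.003,0,-0.002],[0,0,0]],
    [[0.003,0,0],[0,0,0]],
  ],
)

```text
clock: 15.0
position: [560.9, -23.9, 110.0]
ee_rot: [-0.109, 0.994, -0.0, 0.001]
contact_force: [-2.5, 0.8, 10.3]
gripper_width: 22.1
grasp_force: 60.0
```

Call:
arm_command(
  rows=[
    [[0,0,0.001],[0,0,0]],
    [[0,0,0.002],[0,0,0]],
    [[0,0,0.002],[0,0,0]],
  ],
)

```text
clock: 15.3
position: [561.0, -23.9, 110.0]
ee_rot: [-0.109, 0.994, -0.0, 0.001]
contact_force: [-3.5, 1.5, 9.6]
gripper_width: 22.2
grasp_force: 60.1
```

Call:
arm_command(
  rows=[
    [[0.001,0,-0.003],[0,0,0]],
    [[0.003,0,-0.003],[0,0,0]],
    [[0.003,0,-0.001],[0,0,0]],
    [[0.003,0,0.001],[0,0,0]],
    [[0.003,0,0.001],[0,0,0]],
  ],
)

```text
clock: 15.8
position: [560.8, -24.0, 110.0]
ee_rot: [-0.109, 0.994, -0.0, 0.002]
contact_force: [-0.7, 0.6, 11.2]
gripper_width: 22.3
grasp_force: 60.2
```

```bash
python3 - <<'E'
from m import *
s=arm.read_state();im,d=arm.get_image("wrist");print(s["position"],s["contact_force"])
cv2.imwrite("pics/w6c.png",cv2.resize(im[180:330,190:390],None,fx=4,fy=4,interpolation=cv2.INTER_CUBIC))
E
```

```text
[560.79360891 -23.96682444 110.01294767] [-0.68416527  0.61863353 11.24221763]
```

View pics/w6c.png

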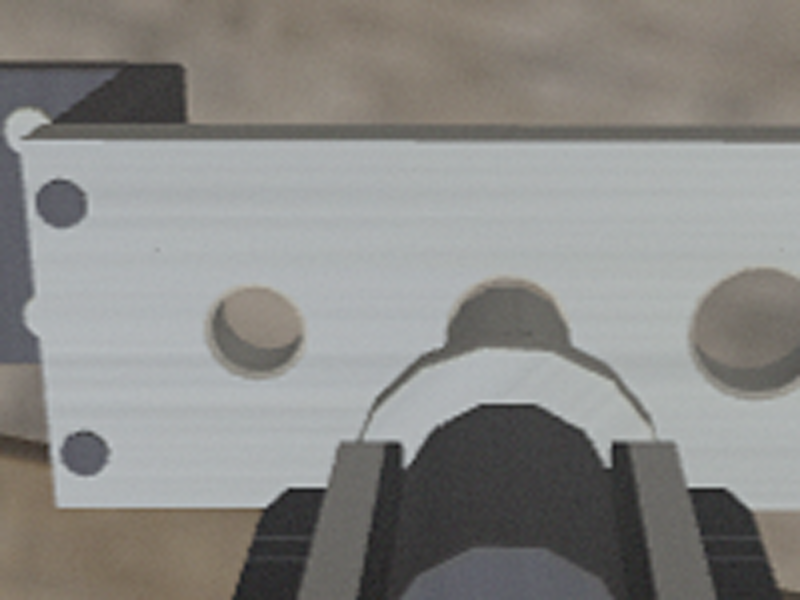

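Call:
arm_command(
  rows=[
    [[0,0,-0.015],[0,0,0]],
    [[0,0,-0.03],[0,0,0]],
    [[0,0,-0.03],[0,0,0]],
  ],
)

```text
clock: 16.15
position: [559.2, -24.2, 115.3]
ee_rot: [-0.108, 0.994, 0.0, -0.0]
contact_force: [0.9, -0.1, -0.8]
gripper_width: 22.1
grasp_force: 59.2
```

Call:
arm_command(
  rows=[
    [[-0.002,0.05,0],[0,0,0]],
    [[-0.004,0.1,0],[0,0,0]],
    [[-0.005,0.143,0],[0,0,0]],
    [[-0.005,0.143,0],[0,0,0]],
    [[-0.005,0.143,0],[0,0,0]],
  ],
)

```text
clock: 16.65
position: [552.8, 11.6, 115.6]
ee_rot: [-0.109, 0.994, -0.0, -0.0]
contact_force: [0.3, 0.5, -1.5]
gripper_width: 22.0
grasp_force: 59.1
```

Call:
arm_command(
  rows=[
    [[0,0,0],[0,0,0]],
    [[0,0,0],[0,0,0]],
    [[0,0,0],[0,0,0]],
  ],
)

```text
clock: 16.95
position: [552.9, 10.7, 115.5]
ee_rot: [-0.108, 0.994, -0.0, 0.0]
contact_force: [0.1, -0.1, -1.7]
gripper_width: 22.4
grasp_force: 59.1
```

```bash
python3 - <<'E'
from m import *
s=arm.read_state();print(s["position"],s["contact_force"]);rows([552.9,11.3,104],12.5)
E
```

```text
[552.9100565   10.67480155 115.54868378] [ 0.07432653 -0.07730165 -1.74447589]
shift [-0.0005  0.0025  0.0462] turn [-0.      0.     -0.0006]
```

Call:
arm_command(
  rows=[
    [[0,0.0025,0.004],[0,0,0]],
    [[0,0.0025,0.01],[0,0,0]],
    [[0,0.0025,0.016],[0,0,0]],
    [[0,0.0025,0.02],[0,0,0]],
    [[0,0.0025,0.022],[0,0,0]],
  ],
)

```text
clock: 17.45
position: [552.7, 11.6, 109.9]
ee_rot: [-0.108, 0.994, -0.0, -0.0]
contact_force: [-0.9, -0.2, -0.8]
gripper_width: 22.2
grasp_force: 59.1
```

Call:
arm_command(
  rows=[
    [[0,0,0.003],[0,0,0]],
    [[0,0,0.006],[0,0,0]],
    [[0,0,0.008],[0,0,0]],
    [[0,0,0.008],[0,0,0]],
  ],
)

```text
clock: 17.85
position: [552.7, 11.6, 108.0]
ee_rot: [-0.108, 0.994, -0.0, -0.0]
contact_force: [-0.6, -0.2, -1.0]
gripper_width: 22.0
grasp_force: 59.1
```

Call:
arm_command(
  rows=[
    [[0,0,0.003],[0,0,0]],
    [[0,0,0.006],[0,0,0]],
    [[0,0,0.008],[0,0,0]],
    [[0,0,0.008],[0,0,0]],
  ],
)

```text
clock: 18.25
position: [552.7, 11.6, 106.0]
ee_rot: [-0.108, 0.994, -0.0, -0.0]
contact_force: [-0.4, -0.2, -0.8]
gripper_width: 22.2
grasp_force: 59.1
```

Call:
arm_command(
  rows=[
    [[0,0,0.01],[0,0,0]],
    [[0,0,0.02],[0,0,0]],
    [[0,0,0.03],[0,0,0]],
    [[0,0,0.04],[0,0,0]],
    [[0,0,0.05],[0,0,0]],
  ],
)

```text
clock: 18.75
position: [552.7, 11.6, 93.3]
ee_rot: [-0.108, 0.994, -0.0, -0.0]
contact_force: [-0.1, -0.2, -1.1]
gripper_width: 22.6
grasp_force: 59.1
```

Call:
arm_command(
  rows=[
    [[0,0,0.01],[0,0,0]],
    [[0,0,0.02],[0,0,0]],
    [[0,0,0.03],[0,0,0]],
    [[0,0,0.04],[0,0,0]],
    [[0,0,0.05],[0,0,0]],
  ],
)

```text
clock: 19.25
position: [552.7, 11.5, 80.9]
ee_rot: [-0.108, 0.994, -0.0, -0.0]
contact_force: [-0.0, -0.0, 0.2]
gripper_width: 22.8
grasp_force: 59.1
```

Call:
arm_command(
  rows=[
    [[0,0,0.01],[0,0,0]],
    [[0,0,0.02],[0,0,0]],
    [[0,0,0.024],[0,0,0]],
    [[0,0,0.024],[0,0,0]],
  ],
)

```text
clock: 19.65
position: [552.6, 11.6, 74.8]
ee_rot: [-0.108, 0.994, -0.0, -0.0]
contact_force: [0.1, 0.2, -1.9]
gripper_width: 21.9
grasp_force: 59.1
```

Call:
arm_command(
  rows=[
    [[0,0,0.004],[0,0,0]],
    [[0,0,0.008],[0,0,0]],
    [[0,0,0.012],[0,0,0]],
    [[0,0,0.014],[0,0,0]],
    [[0,0,0.014],[0,0,0]],
  ],
)

```text
clock: 20.15
position: [552.7, 11.6, 71.4]
ee_rot: [-0.108, 0.994, -0.0, -0.0]
contact_force: [0.0, -0.3, -0.9]
gripper_width: 22.3
grasp_force: 59.1
```

Call:
arm_command(
  rows=[
    [[0,0,0.002],[0,0,0]],
    [[0,0,0.004],[0,0,0]],
    [[0,0,0.004],[0,0,0]],
  ],
)

```text
clock: 20.45
position: [552.7, 11.5, 70.5]
ee_rot: [-0.108, 0.994, -0.0, -0.0]
contact_force: [-0.6, -0.7, -0.8]
gripper_width: 22.3
grasp_force: 59.1
```

Call:
arm_command(
  rows=[
    [[0,0,0.002],[0,0,0]],
    [[0,0,0.004],[0,0,0]],
    [[0,0,0.004],[0,0,0]],
  ],
)

```text
clock: 20.75
position: [552.7, 11.6, 69.5]
ee_rot: [-0.108, 0.994, -0.0, -0.0]
contact_force: [-1.0, -0.8, -1.4]
gripper_width: 22.7
grasp_force: 59.1
```

Call:
arm_command(
  rows=[
    [[0,0,0.002],[0,0,0]],
    [[0,0,0.003],[0,0,0]],
    [[0,0,0.003],[0,0,0]],
  ],
)

```text
clock: 21.05
position: [552.7, 11.6, 68.7]
ee_rot: [-0.108, 0.994, -0.0, -0.0]
contact_force: [-0.5, -1.2, -1.5]
gripper_width: 22.3
grasp_force: 59.1
```

Call:
arm_command(
  rows=[
    [[0,0,0.001],[0,0,0]],
    [[0,0,0.002],[0,0,0]],
    [[0,0,0.002],[0,0,0]],
  ],
)

```text
clock: 21.35
position: [552.7, 11.6, 68.3]
ee_rot: [-0.108, 0.994, -0.0, -0.0]
contact_force: [-1.0, -1.4, -0.8]
gripper_width: 22.2
grasp_force: 59.1
```

Call:
arm_command(
  rows=[
    [[0,0,0.001],[0,0,0]],
    [[0,0,0.002],[0,0,0]],
    [[0,0,0.002],[0,0,0]],
  ],
)

```text
clock: 21.65
position: [552.7, 11.6, 68.3]
ee_rot: [-0.108, 0.994, -0.0, 0.0]
contact_force: [-4.0, -0.8, 3.5]
gripper_width: 22.2
grasp_force: 59.2
```

Call:
arm_command(
  rows=[
    [[0,0,0.001],[0,0,0]],
    [[0,0,0.001],[0,0,0]],
  ],
)

```text
clock: 21.85
position: [552.7, 11.6, 68.2]
ee_rot: [-0.108, 0.994, -0.0, 0.0]
contact_force: [-3.9, 0.4, 6.3]
gripper_width: 22.0
grasp_force: 59.4
```

Call:
arm_command(
  rows=[
    [[0,0,0],[0,0,0]],
    [[0,0,-0.002],[0,0,0]],
    [[0,0,-0.002],[0,0,0]],
    [[0,0,-0.002],[0,0,0]],
    [[0,0,-0.002],[0,0,0]],
  ],
  grip=1,
)

```text
clock: 22.35
position: [552.9, 11.7, 68.0]
ee_rot: [-0.108, 0.994, 0.0, 0.0]
contact_force: [0.1, 0.9, 0.7]
gripper_width: 85.3
grasp_force: 0.0
```

Call:
arm_command(
  rows=[
    [[0,0,-0.05],[0,0,0]],
    [[0,0,-0.2],[0,0,0]],
    [[0,0,-0.35],[0,0,0]],
    [[0,0,-0.5],[0,0,0]],
    [[0,0,-0.5],[0,0,0]],
  ],
)

```text
clock: 22.85
position: [556.4, 12.1, 200.3]
ee_rot: [-0.109, 0.994, 0.0, 0.007]
contact_force: [0.9, 0.2, 0.3]
gripper_width: 85.1
grasp_force: 0.0
```

```bash
python3 - <<'E'
from m import *
s=arm.read_state();im,d=arm.get_image("wrist");print(s["position"],s["contact_force"],s["gripper_width"])
cv2.imwrite("pics/w7c.png",cv2.resize(im[150:350,180:440],None,fx=3,fy=3,interpolation=cv2.INTER_CUBIC))
P=cloud("wrist",d);q=P[(abs(P[...,0]-552)<25)&(abs(P[...,1]-11)<25)];z=q[:,2]
print("head top",np.median(z[(z>90)&(z<110)]),"collar",np.median(z[(z>62.5)&(z<70)]),"plate",np.median(z[(z>56)&(z<62)]))
E
```

```text
[556.37025803  12.08630464 200.31976084] [0.86010759 0.18811945 0.30102942] 85.1136250583565
head top 95.03108905390582 collar 63.34741755723559 plate 58.13348511113594
```

View pics/w7c.png

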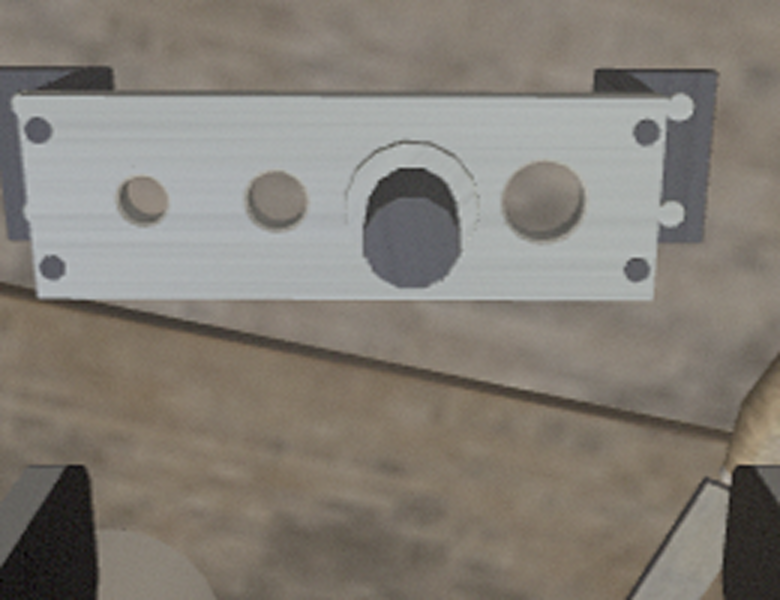

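The pin stands in hole 3. Its collar is 5 mm and its head top 37 mm above the plate, so it is fully home and flat.

Call:
arm_command(
  rows=[
    [[0,0,0],[0,0,0]],
    [[0,0,0],[0,0,0]],
    [[0,0,0],[0,0,0]],
  ],
)

```text
clock: 23.2
position: [552.1, 11.4, 191.8]
ee_rot: [-0.108, 0.994, -0.0, -0.001]
contact_force: [-0.2, -1.3, 0.6]
gripper_width: 85.6
grasp_force: 0.0
```

```bash
python3 -c "
from bench import arm
print(arm.job_done())"
```

```text
the job is handed in; nothing more can be done
None
```

The pin passed hole 4 and hole 3 and was refused by hole 2 at about 12 N; it now stands released and fully home in hole 3 (19 mm), and the job was handed in at about 23 s.

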